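# Run the dropping plate out to its red line and hold it

### The arm

A 6-joint arm with a two-finger parallel gripper is mounted at the origin on a cart in front of the work surface, level with it; the furniture and walls round the work are solid. World frame = base frame: x ahead of the robot, y to its left, z up, the work surface at z = 0. Lengths are in mm, angles in rad, forces in N, time in s.
With the tool pointing down it reaches from about 350 to 975 mm from the base axis. Payload 7.1 kg.
Tool frame: the origin (TCP) lies between the finger pads; the fingertips stand 19 mm ahead of it and the grasp point (between the pads) is the TCP (ctrl.tcp_to_tips is the distance from the TCP to the fingertips, in mm); z points along the fingers, y is the line along which they close (so a half turn about z gives the same grasp; the last joint's range is limited). The gripper opens to 88 mm and grips with 3 to 60 N. Pads are 20 mm wide; open, the fingers measure 115 mm over their backs; the gripper's body (75 mm by 178 mm) begins 61 mm behind the grasp point.
Start: joints at [1.302, 0.423, 1.63, -0, 1.089, -0.019], TCP at [154.475, 605.593, 241.675] pointing down, gripper open.
Joint ranges: [-3, 3], [-0.9, 2.11], [0.09, 2.58], [-1.31, 4.45], [0.11, 2.69], [-2.54, 2.54]. Speed limits (rad/s): [2.39, 2.39, 3.01, 3.14, 3.14, 3.14].

### API

Orientations are given as a rotation vector (axis times angle).
In Python, from workcell import status, optics, ctrl gives the robot as it stands. The module is installed in compiled form; this text tells all that it offers.
- The arm moves only by the shell command python3 -m inch 'ROWS'. ROWS is JSON, a list that holds one entry, the list of rows, each a list of 7 numbers: the shift along the tool's x, y, z in mm, then the turn, a rotation vector about the tool's x, y, z in rad, then the opening in per cent of the stroke, from 0 (shut) to 100 (fully open). A call has 1 to 20 rows; each row is the pose to reach, as a shift and turn from the pose commanded when the call began, along the tool's axes at that moment; what a row does not reach only later rows make up. A row lasts 1/10 s, in which the tool goes at most 50 mm and 8.59 degrees, less where a joint would pass 70% of its speed; a pose out of reach is approached as far as the arm can. A call with a gripper value outside its range is refused whole. The fingers move at their own pace and stop on an object; the grip force is fixed at half the most. Time passes only in rows, so rows that repeat a pose let the fingers close. It gives the time, the measured TCP pose, the force, the opening and the grip force at its end, in the units of the state.
- status.get_obs(): the state, without advancing time (a new reading comes with each control period).
- optics.get_image(name): name is "side" or "top" or "wrist"; returns a dict with "frame" (400x640x3 uint8, red, green, blue), "fx", "fy", "cx", "cy" (pixels), "rvec" (rotation vector, rad) and "tvec" (3), from world to camera coordinates, as OpenCV has them; the wrist camera has in their place "hand_eye" (4x4, takes a point from camera to tool coordinates, whose origin is the TCP and whose axes are the flange's). Camera axes: x right, y down, z forward; pixel columns grow to the right and rows downward; lengths in mm; the calibration is good to about 2 mm. A picture is of the moment at which its call begins: read the wrist's pose just before it. There is no depth.
- ctrl.close_job(): hands the job in; it is judged then, once.
The state is a dict: "t": time; "qpos": joint angles; "qvel": joint speeds; "joint_torque": joint torques, N m; "ee_pos": TCP position; "orientation": TCP orientation; "ft_force": force on the tool from outside, world axes, zero at the start; "moment": the same for the moment, N m; "width": finger opening in mm; "grasp_force": force on a finger pad.
Only numpy, scipy, OpenCV 4.12 (cv2) and the standard library are available. Lean on these libraries where they do the work, as an engineer would, in place of code of your own. Each camera call takes 0.05 s, during which the arm holds its last target. There are 200 camera calls.

### The job

Take the aluminium plate by its blue grip, slide it back along the white riser until you feel it press squarely against the black stop at the rear, then slide it outward over the riser's yellow edge until the red line on the plate stands right above that edge and the hole in the plate hangs over the mouth of the beaker. Run out that far, the plate would tip by itself, so finish while still holding it: level, resting on the riser, its red line at the edge, with nothing but the riser and your hand carrying it. Slide it, do not lift it off, and leave the beaker and the other things on the bench alone.

Things in the scene. Friction and masses are not known exactly. Their poses are not given: they have to be found in the camera images.
- riser: white-topped bench riser with grey legs, fixed to the bench; deck 222 x 150 mm, its top 95 mm above the bench. Origin on the bench under the deck; x points outward, along the slide, towards the yellow edge; z up. The deck reaches from x = -117 mm (rear) to x = +105 mm (yellow outer edge). x points to the robot's right, within 17 degrees
- riser_edge (a point): middle of the riser's outer, yellow-banded edge, on the deck's top face; axes as the riser's
- stop: black stop bar across the rear of the deck, 130 mm wide, 12 mm thick, 14 mm tall above the deck, fixed to the riser. Its frame is the same as the riser's (same origin and axes); its front face, which the plate seats against, lies at x = -105 mm
- plate: loose aluminium plate 260 x 120 x 10 mm, 0.4 to 0.8 kg, lying on the deck a few cm ahead of the stop, up to 7 degrees askew. Origin at the middle of its underside; x outward along its length, z up; rear edge at x = -130 mm. Centre of mass near x = -5 mm: with its red line at the riser's edge it tips if let go. From the stop to the red line at the edge it travels 120 mm
- plate_grip (a point): centre of the upright blue grip bar fixed on the plate near its rear end, 95 mm behind the plate's origin: 16 mm thick along the plate's x, 70 mm long along its y, from the plate's top face (10 mm) up to 55 mm above its underside; this point is 32.5 mm above the underside. Best pinched from above across its 16 mm
- plate_line (a point): the red line across the plate, 3 mm wide, 40 mm behind the plate's origin (its middle, on the underside), seen on the top and on both sides
- plate_hole (a point): centre of the 20 mm hole through the plate, 95 mm ahead of its origin (on the underside)
- beaker: small glass beaker, 54 mm across, 70 mm tall, about 50 mm clear at the mouth, standing loose on the bench ahead of the riser, about 135 mm outward of the yellow edge; origin at the middle of its underside, z up; its rim is 25 mm below the plate's underside
- timer: white countdown timer 70 x 62 x 18 mm, loose on the bench, to be left alone; origin at the middle of its underside
- bottle: clear bottle with a blue cap, 60 mm across, 127 mm tall, loose on the bench, to be left alone; origin at the middle of its underside
There are look-alikes about, which are no part of the job. There is more than one size of the beaker; the one meant has the size given above.

How it is judged (in metres and radians):
On the way:
1. the plate is pushed squarely against the rear stop (contact force between plate and stop above 1 N and angle between the x axis of plate and the x axis of riser, either way round below 0.06 rad).
At the end, for the whole second after the job is handed in: Red line within 5 mm of the riser's edge and 4 mm of deck height; plate within 4 deg of square, 2.3 deg of level, still, resting on the riser; hole within 16 mm of the middle of the upright beaker, not touching it; fingers hold or press the plate with over 1 N (x of plate_line in the frame of riser_edge between -0.005 and 0.005 m and z of plate_line in the frame of riser_edge between -0.004 and 0.004 m and angle between the x axis of plate and the x axis of riser, either way round below 0.07 rad and angle between plate's own z axis and vertical below 0.04 rad and horizontal distance between plate_hole and beaker below 0.016 m and contact force between the fingers and plate above 1 N and contact force between plate and riser above 0.5 N and contact force between plate and beaker below 0.1 N and linear speed of plate below 0.02 m/s and angle between beaker's own z axis and vertical below 0.1 rad); the arm keeps its last pose, push and grip.
It fails at once if the plate is lifted off the riser (by more than 25 mm) (z of plate in the frame of riser above 0.12 m).
It fails at once if the plate tips (angle between plate's own z axis and vertical above 0.2 rad).
It fails at once if the beaker or a bystander is disturbed (moved by more than 15 mm) (distance of any of beaker, timer, bottle from where it was at the start of the episode above 0.015 m).
It also fails if it takes over 42 s, if anything falls off the work surface, if the arm or the gripper's body presses on something with over 40 N, if the wrist force passes 120 N, or if a joint passes its speed limit or range.

## Working session

There is one attempt and no reset: what is moved stays moved. The work goes in short steps, Python scripts to look and compute and a shell command to move; the robot and the scene stay as the last step left them, time stands still between calls to the robot, and variables do not carry over. Pictures are saved under pics/ and viewed, at most 10 in all, crops included, and the job is handed in when it is done.

```bash
mkdir -p pics; python3 - <<'E'
from workcell import status, optics
import cv2
print(status.get_obs())
for n in("top","side"):
    d=optics.get_image(n); cv2.imwrite(f"pics/{n}0.png",d["frame"][:,:,::-1]); print(n,{k:v for k,v in d.items() if k!="frame"})
E
```

```text
{'t': 0.0, 'qpos': array([ 1.30197269e+00,  4.23824944e-01,  1.63067170e+00,  3.32499247e-05,
        1.08861876e+00, -1.89944206e-02]), 'qvel': array([ 4.38347206e-04, -5.07642592e-04,  2.06564847e-03,  9.93794214e-04,
       -5.05244721e-05,  1.05570414e-03]), 'joint_torque': array([-1.77320930e-03, -5.44608557e+01, -2.73671275e+01,  6.44287001e-02,
        2.24957726e-02, -1.49033553e-04]), 'ee_pos': array([154.34829928, 605.1008859 , 240.91879904]), 'orientation': array([-3.91404168e-01, -3.11686484e+00,  2.36038605e-03]), 'ft_force': array([-0.53637661, -0.20521055,  1.04622332]), 'moment': array([-0.02221196, -0.049303  ,  0.01832013]), 'grasp_force': 0.0, 'width': 87.71245624080433}
top {'fx': 449.7927449453072, 'fy': 449.7927449453072, 'cx': 316.99259717380966, 'cy': 196.30024886607532, 'rvec': array([ 1.99970328, -2.22300003,  0.23312369]), 'tvec': array([-139.66934555,  569.48851401, 1091.07201396])}
side {'fx': 431.1401951709019, 'fy': 431.1401951709019, 'cx': 318.7622625814472, 'cy': 194.49522227333736, 'rvec': array([2.25540875, 0.01929335, 0.00983577]), 'tvec': array([-561.07179032,  -51.66888316, 1294.84959458])}
```

View pics/top0.png

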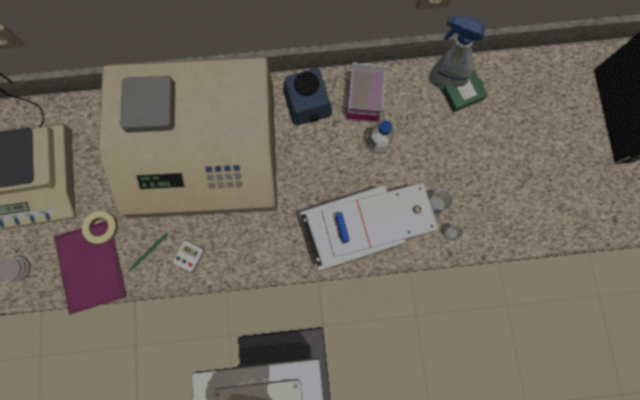

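View pics/side0.png

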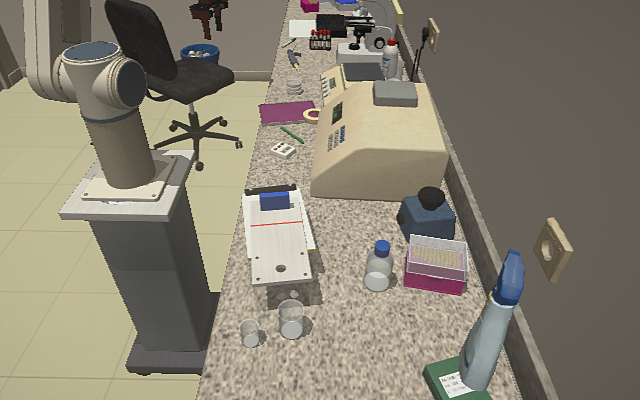

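The top picture shows the plate at about (375,228) with its grip at (343,227), red line at (364,222), hole at (417,209), bottle at (380,135), timer at (188,256), and two beakers at (440,203) and (452,232). In the side picture the grip is at (274,200), the line at (276,224), the hole at (280,268), and the larger beaker at (291,318).

```bash
cat > h.py <<'E'
import numpy as np, cv2
from scipy.spatial.transform import Rotation as R
from workcell import status, optics
def cam(d,obs=None):
    """returns K, Rwc (cam->world), centre"""
    K=np.array([[d["fx"],0,d["cx"]],[0,d["fy"],d["cy"]],[0,0,1]])
    if "rvec" in d:
        M=R.from_rotvec(d["rvec"]).as_matrix(); return K,M.T,-M.T@d["tvec"]
    H=d["hand_eye"]; T=R.from_rotvec(obs["orientation"]).as_matrix()
    return K,T@H[:3,:3],T@H[:3,3]+obs["ee_pos"]
def ray(c,uv):
    r=c[1]@np.linalg.inv(c[0])@np.array([*uv,1.]); return r/np.linalg.norm(r)
def onplane(c,uv,z):
    r=ray(c,uv); return c[2]+r*(z-c[2][2])/r[2]
def tri(cs,uvs):
    A=np.zeros((3,3));b=np.zeros(3)
    for c,uv in zip(cs,uvs):
        r=ray(c,uv);P=np.eye(3)-np.outer(r,r);A+=P;b+=P@c[2]
    return np.linalg.solve(A,b)
def proj(c,p):
    q=c[0]@(c[1].T@(np.asarray(p,float)-c[2])); return q[:2]/q[2]
def look(n,name=None):
    o=status.get_obs(); d=optics.get_image(n)
    if name: cv2.imwrite(f"pics/{name}.png",d["frame"][:,:,::-1])
    return d["frame"],cam(d,o),o
def mask(f,col):
    h=cv2.cvtColor(f,cv2.COLOR_RGB2HSV); H,S,V=[h[...,i].astype(int) for i in range(3)]
    return {"blue":(abs(H-112)<14)&(S>120)&(V>60),"red":((H<8)|(H>172))&(S>70)&(V>90),"yellow":(abs(H-27)<8)&(S>110)&(V>100)}[col].astype(np.uint8)
def blobs(m,amin=8):
    n,l,s,c=cv2.connectedComponentsWithStats(m); return [(s[i,4],s[i,:4].tolist(),c[i].round(1).tolist()) for i in range(1,n) if s[i,4]>=amin]
E
python3 - <<'E'
from h import *
np.set_printoptions(precision=1,suppress=True)
C={}
for n in("top","side"):
    f,c,o=look(n);C[n]=c
    for k in("blue","red","yellow"): print(n,k,[b for b in blobs(mask(f,k)) if (290<b[2][0]<470 and 170<b[2][1]<270) or (n=="side" and 220<b[2][0]<340 and 180<b[2][1]<350)])
cs=[C["top"],C["side"]]
for nm,a,b in(("grip",(343,227),(274,200)),("line",(364,222),(276,224)),("hole",(417,209),(280,268)),("beakL",(440,203),(291,318)),("beakS",(452,232),(250,333))): print(nm,tri(cs,[a,b]))
print(onplane(C["side"],(291,335),0),onplane(C["side"],(250,345),0))
E
```

```text
top blue [(np.int32(175), [336, 213, 12, 29], [341.8, 227.0])]
top red []
top yellow []
side blue [(np.int32(123), [259, 191, 30, 7], [273.8, 194.0]), (np.int32(128), [375, 240, 15, 11], [382.3, 245.1])]
side red [(np.int32(76), [250, 221, 53, 6], [276.3, 223.3])]
side yellow [(np.int32(17), [308, 249, 7, 3], [311.3, 250.2])]
grip [ 456.2 -250.8  131.4]
line [ 465.5 -305.   105.3]
hole [ 484.5 -437.4  105.5]
beakL [ 507.1 -514.    41.3]
beakS [ 428.4 -538.1   24.1]
[ 509.5 -525.4    0. ] [ 428.3 -549.8    0. ]
```

```bash
cat >> h.py <<'E'
def togo(target,heading=None,o=None):
    """tool-frame shift (mm) to world target, and turn about tool z so tool y lies along world heading (rad, mod pi)"""
    o=o or status.get_obs(); T=R.from_rotvec(o["orientation"]).as_matrix()
    s=T.T@(np.asarray(target,float)-o["ee_pos"]); y=T[:,1]; a=None
    if heading is not None:
        a=-(heading-np.arctan2(y[1],y[0])); a=(a+np.pi/2)%np.pi-np.pi/2
    return s.round(1),a
E
python3 - <<'E'
from h import *
np.set_printoptions(precision=2,suppress=True)
o=status.get_obs();print(R.from_rotvec(o["orientation"]).as_matrix())
d=optics.get_image("wrist");print(d["hand_eye"],d["fx"])
hd=np.radians(-81.8)
for t in((250,560,360),(420,250,360),(430,0,360),(456,-251,330)):print(togo(t,hd))
f,c,_=look("top")
for uv in((270,205),(120,210)):print(onplane(c,uv,100))
E
```

```text
[[-0.97  0.25 -0.  ]
 [ 0.25  0.97 -0.  ]
 [ 0.   -0.   -1.  ]]
[[  -0.     -0.96   -0.29   80.1 ]
 [   1.     -0.     -0.      0.43]
 [   0.     -0.29    0.96 -142.3 ]
 [   0.      0.      0.      1.  ]] 317.6896756306118
(array([-103.8,  -20.4, -118.7]), np.float64(-0.39287059228196775))
(array([-345.2, -278.8, -118.5]), np.float64(-0.39287059228196775))
(array([-416.7, -518.6, -118.3]), np.float64(-0.39287059228196775))
(array([-503.9, -755.3,  -88.2]), np.float64(-0.39287059228196775))
[533.54 -80.92 100.  ]
[559.99 286.39 100.  ]
```

```bash
python3 -m inch '[[[-104,-20,-119,0,0,-0.13,100],[-104,-20,-119,0,0,-0.25,100],[-104,-20,-119,0,0,-0.39,100],[-104,-20,-119,0,0,-0.39,100],[-308,-288,-119,0,0,-0.39,100],[-308,-288,-119,0,0,-0.39,100],[-308,-288,-119,0,0,-0.39,100],[-308,-288,-119,0,0,-0.39,100],[-308,-288,-119,0,0,-0.39,100],[-308,-288,-119,0,0,-0.39,100],[-308,-288,-119,0,0,-0.39,100],[-390,-525,-119,0,0,-0.39,100],[-390,-525,-119,0,0,-0.39,100],[-390,-525,-119,0,0,-0.39,100],[-390,-525,-119,0,0,-0.39,100],[-390,-525,-119,0,0,-0.39,100],[-504,-755,-89,0,0,-0.39,100],[-504,-755,-89,0,0,-0.39,100],[-504,-755,-89,0,0,-0.39,100],[-504,-755,-89,0,0,-0.39,100]]]'
python3 -c "
from h import *
print(togo((456,-260,300),np.radians(-81.8)))"
```

```text
t: 2.3
ee_pos: [443.7, -194.7, 336.7]
orientation: [0.216, -3.134, -0.001]
ft_force: [0.8, 1.2, 0.5]
width: 87.8
grasp_force: 0.0
(array([ -3.2, -66.4,  36.6]), np.float64(-0.0052815218980653))
```

```bash
python3 -m inch '[[[-3,-45,37,0,0,0,100],[-3,-86,37,0,0,0,100],[-3,-86,37,0,0,0,100],[-3,-86,37,0,0,0,100],[-3,-86,37,0,0,0,100]]]'
python3 -c "
from h import *
f,c,o=look('wrist','w1'); print(o['ee_pos'],o['qvel'].round(3))
import json;np.savez('w1.npz',K=c[0],R=c[1],C=c[2],f=f)
for k in('blue','red','yellow'): print(k,blobs(mask(f,k),20))"
```

```text
t: 2.8
ee_pos: [458.7, -276.6, 300.2]
orientation: [0.22, -3.133, -0.001]
ft_force: [0.3, 0.4, -0.7]
width: 87.8
grasp_force: 0.0
[ 458.69175136 -276.60328722  300.23072512] [ 0.013 -0.016 -0.001 -0.001 -0.    -0.006]
blue [(np.int32(1129), [339, 150, 18, 74], [347.5, 187.0]), (np.int32(382), [192, 348, 25, 22], [204.6, 359.6])]
red [(np.int32(413), [291, 125, 7, 108], [293.9, 178.8]), (np.int32(48), [624, 173, 8, 9], [627.5, 177.2])]
yellow []
```

View pics/w1.png

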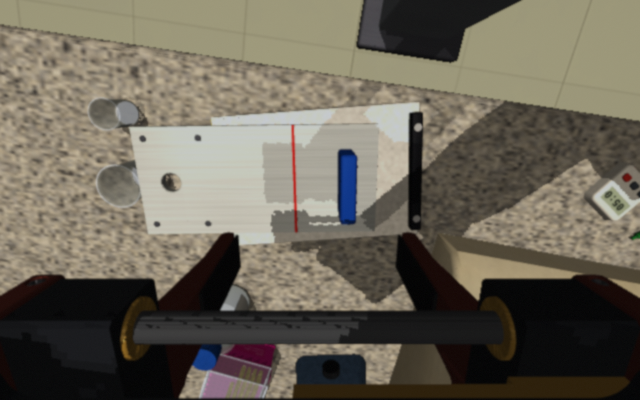

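The wrist view shows the grip at (347,187), the red line from (293,125) to (297,232), the hole at (172,182), the black stop at x≈410–421 and the larger beaker's rim near (120,187). The deck peeks out at (211,118).

```bash
python3 - <<'E'
import cv2
f=cv2.imread("pics/w1.png")[85:260,80:445]
cv2.imwrite("pics/w1c.png",cv2.resize(f,None,fx=2.19,fy=2.19,interpolation=cv2.INTER_CUBIC))
E
```

```text
(no output)
```

View pics/w1c.png

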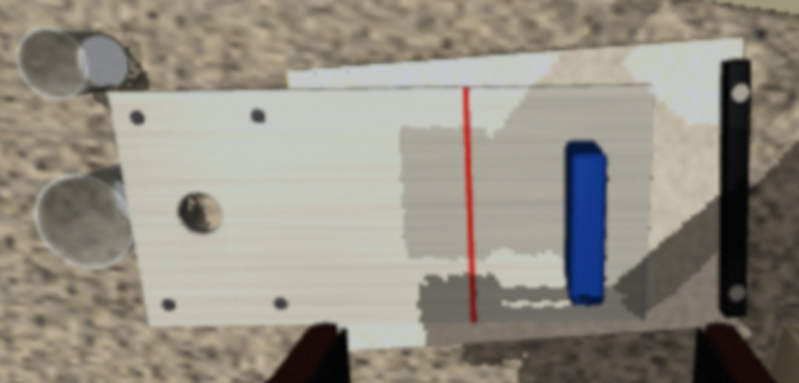

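```bash
python3 - <<'E'
from h import *
np.set_printoptions(precision=1,suppress=True)
d=np.load('w1.npz');c=(d['K'],d['R'],d['C'])
P=lambda x,y,z:onplane(c,(80+x/2.19,85+y/2.19),z)
ang=lambda v:np.degrees(np.arctan2(v[1],v[0]))
no,nr=P(288,72,95),P(743,39,95); fo,fr=P(350,349,95),P(700,330,95)
print("deck near",no,nr,ang(no-nr)," far",fo,fr,ang(fo-fr))
s1,s2=P(721,65,109),P(721,315,109);print("stop",s1,s2,ang(s1-s2)+90-0, np.linalg.norm(s1-s2))
r1,r2=P(653,85,105),P(643,322,105);print("rear",r1,r2,ang(r1-r2)+90,np.linalg.norm(r1-r2))
l1,l2=onplane(c,(293,125),105),onplane(c,(297,232),105);print("line",l1,l2,ang(l1-l2)+90)
h=P(199,213,105);lm=(l1+l2)/2;print("hole",h,"plate heading",ang(h-lm),np.linalg.norm(h-lm))
print("beaker rim",P(85,221,70))
T=optics.get_image("top");ct=cam(T)
# height of grip top by two views
m=mask(T["frame"],"blue");g=[b[2] for b in blobs(m) if 330<b[2][0]<350][0]
print("grip tri",tri([c,ct],[(347.5,187),g])," plane",onplane(c,(350,187),150))
print("line tri",tri([c,ct],[(294.5,178.5),(364.5,222)]), "hole tri",tri([c,ct],[(171,182),(417.5,209.5)]))
E
```

```text
deck near [ 408.9 -396.2   95. ] [ 363.3 -181.5   95. ] -78.0140238345153  far [ 550.9 -356.3   95. ] [ 513.6 -170.    95. ] -78.66912846130641
stop [ 376.6 -193.2  109. ] [ 498.5 -165.7  109. ] -77.31535715906057 124.90930494591971
rear [ 390.  -221.9  105. ] [ 509.4 -203.8  105. ] -81.38335600895735 120.74755201036491
line [ 403.5 -309.1  105. ] [ 521.5 -290.6  105. ] -81.08984547440554
hole [ 482.6 -434.   105. ] plate heading -81.4919147685084 135.56160147648077
beaker rim [ 506.5 -511.4   70. ]Traceback (most recent call last):
  File "<stdin>", line 15, in <module>
IndexError: list index out of range
```

```bash
python3 - <<'E'
from h import *
print(togo((454.2,-245.5,200),np.radians(-81.3)))
d=np.load('w1.npz');c=(d['K'],d['R'],d['C'])
print(onplane(c,(80+590/2.19,85+225/2.19),150))
E
```

```text
(array([  0.4,  31.3, 100.8]), np.float64(-0.010589431242011393))
[ 450.69729753 -246.25410553  150.        ]
```

```bash
python3 -m inch '[[[1,31,50,0,0,-0.01,60],[1,31,100,0,0,-0.01,50],[1,31,100,0,0,-0.01,50],[1,31,100,0,0,-0.01,50]]]'
python3 - <<'E'
from h import *
np.set_printoptions(precision=1,suppress=True)
f,c,o=look('wrist','w2'); np.savez('w2.npz',K=c[0],R=c[1],C=c[2],f=f)
print(o['ee_pos'])
for k in('blue','red'): print(k,blobs(mask(f,k),40))
d=np.load('w1.npz');c1=(d['K'],d['R'],d['C'])
print("line mid by two wrist views", [tri([c1,c],[(294.6,178.8),b[2]]) for b in blobs(mask(f,'red'),100)])
E
```

```text
t: 3.3
ee_pos: [453.3, -246.2, 200.3]
orientation: [0.238, -3.131, -0.002]
ft_force: [0.6, -0.3, 0.5]
width: 59.2
grasp_force: 0.0
[ 453.3 -246.2  200.3]
blue [(np.int32(2281), [304, 170, 24, 108], [315.3, 222.1])]
red [(np.int32(432), [239, 133, 11, 88], [243.7, 177.1])]
line mid by two wrist views [array([ 443.9, -301.3,  120.4])]
```

View pics/w2.png

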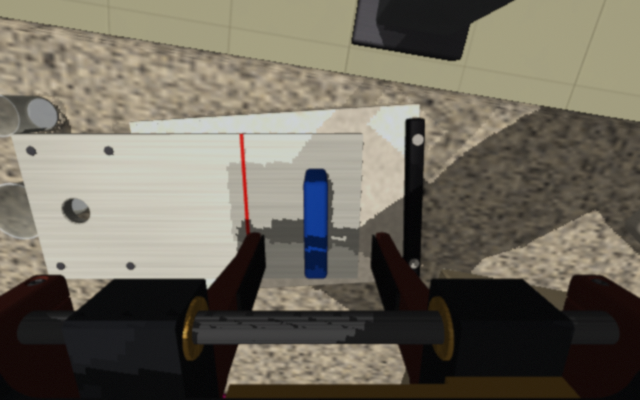

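The fingers straddle the blue bar: it spans columns 304–328 with its centre near (316,224), and the hole is at (76,210). I'll check height and centring from the two wrist views.

```bash
python3 - <<'E'
from h import *
np.set_printoptions(precision=1,suppress=True)
L=lambda n:(lambda d:(d['K'],d['R'],d['C']))(np.load(n))
a,b=L('w1.npz'),L('w2.npz')
h=tri([a,b],[(171,182.3),(76,210)]);print("hole",h)
print("stop near screw",tri([a,b],[(80+740/2.19,85+92/2.19),(418,140)]))
g=onplane(b,(316,225),150);print("grip",g,"tri",tri([a,b],[(80+588/2.19,85+225/2.19),(316,225)]))
print(togo((g[0],g[1],131),np.radians(-81.3)))
E
```

```text
hole [ 482.9 -434.9  102.9]
stop near screw [ 387.1 -185.8  122.5]
grip [ 448.6 -247.1  150. ] tri [ 453.3 -246.   138.4]
(array([ 5.8,  1. , 70.8]), np.float64(-0.0008898283792451167))
```

```bash
python3 -m inch '[[[2,1,40,0,0,0,50],[2,1,69,0,0,0,50],[2,1,69,0,0,0,50],[2,1,69,0,0,0,50],[2,1,69,0,0,0,0],[2,1,69,0,0,0,0],[2,1,69,0,0,0,0],[2,1,69,0,0,0,0],[2,1,69,0,0,0,0],[2,1,69,0,0,0,0],[2,1,69,0,0,0,0]]]'
python3 -c "
from h import *
o=status.get_obs();print(o['moment'])"
```

```text
t: 4.45
ee_pos: [452.1, -247.1, 132.5]
orientation: [-0.236, 3.131, -0.002]
ft_force: [-0.9, -1.7, 7.0]
width: 15.8
grasp_force: 30.0
[-0.05613275  0.15499699 -0.00486581]
```

```bash
python3 -m inch '[[[0,4,69e-9,0,0,-0.015,0],[0.5,8,0,0,0,-0.03,0],[1,12,0,0,0,-0.045,0],[1,16,0,0,0,-0.06,0],[1.2,20,0,0,0,-0.06,0],[1.5,24,0,0,0,-0.06,0],[1.6,27,0,0,0,-0.06,0],[1.6,27,0,0,0,-0.06,0],[1.6,27,0,0,0,-0.06,0]]]'
python3 - <<'E'
from h import *
np.set_printoptions(precision=2,suppress=True)
f,c,o=look('wrist','w3'); np.savez('w3.npz',K=c[0],R=c[1],C=c[2],f=f)
print(o['ee_pos'],o['moment'])
im=f[90:300,330:450];cv2.imwrite("pics/w3c.png",cv2.resize(f[100:290,0:440,::-1],None,fx=1.8,fy=1.8,interpolation=cv2.INTER_CUBIC))
E
```

```text
t: 5.35
ee_pos: [447.1, -220.8, 132.5]
orientation: [-0.33, 3.122, -0.003]
ft_force: [1.0, -3.2, 7.0]
width: 16.2
grasp_force: 30.0
[ 447.1  -220.83  132.46] [-0.04 -0.04  0.02]
```

View pics/w3c.png

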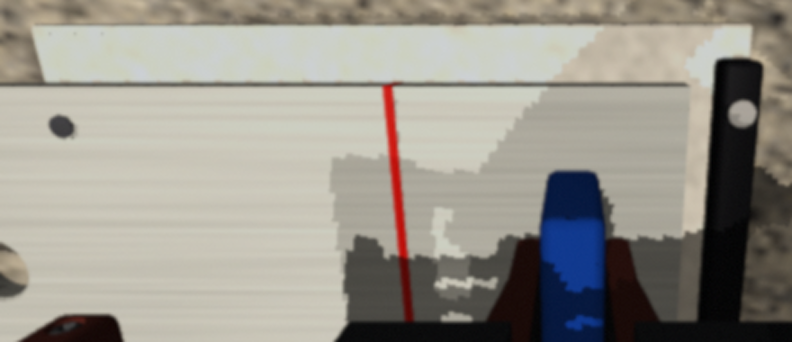

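The plate edge (row 85) runs parallel to the deck edge (row 26), and its rear edge at column 688 is still a little ahead of the stop's front at column 712.

```bash
python3 -m inch '[[[0,2,0,0,0,0,0],[0,4,0,0,0,0,0],[0,5,0,0,0,0,0],[0,6,0,0,0,0,0],[0,7,0,0,0,0,0],[0,7,0,0,0,0,0]]]'
python3 - <<'E'
from h import *
np.set_printoptions(precision=2,suppress=True)
d=np.load('w3.npz');c=(d['K'],d['R'],d['C'])
w=lambda x,y,z:onplane(c,(x/1.8,100+y/1.8),z)
t=np.radians(-77.8);U=np.array([np.cos(t),np.sin(t),0]);V=np.array([-U[1],U[0],0])
for n,p in(("deckA",w(32,27,95)),("deckB",w(750,25,95)),("plA",w(0,86,105)),("plB",w(690,84,105)),("stopfront",w(714,70,109)),("line",w(388,86,105))):print(n,p@U,p@V)
print(status.get_obs()['moment'])
E
```

```text
t: 6.0
ee_pos: [445.7, -214.4, 132.5]
orientation: [-0.33, 3.122, -0.004]
ft_force: [2.0, -5.6, 4.9]
width: 16.0
grasp_force: 30.0
deckA 473.5042164027746 315.8787000309188
deckB 255.1815482500678 315.917854882815
plA 478.4661515470984 332.41414284339464
plB 274.4057495512816 332.3784604361372
stopfront 268.58116311701446 327.88971757895484
line 363.6014616300377 332.7248779669196
[-0.38 -0.03  0.01]
```

```bash
python3 -m inch '[[[0,1,0,0,0,0,0],[0,2,0,0,0,0,0],[0,2,0,0,0,0,0]]]'; python3 -m inch '[[[0,1,0,0,0,0,0],[0,2,0,0,0,0,0],[0,2,0,0,0,0,0]]]'
```

```text
t: 6.3
ee_pos: [445.4, -212.5, 132.5]
orientation: [-0.33, 3.121, -0.004]
ft_force: [1.3, -6.6, 4.8]
width: 16.2
grasp_force: 30.0
t: 6.6
ee_pos: [445.4, -212.3, 132.6]
orientation: [-0.331, 3.12, -0.009]
ft_force: [0.8, -14.8, 1.3]
width: 15.9
grasp_force: 30.0
```

```bash
python3 -m inch '[[[0,1,0,0,0,0,0],[0,2,0,0,0,0,0],[0,2,0,0,0,0,0],[0,2,0,0,0,0,0]]]'
python3 - <<'E'
from h import *
np.set_printoptions(precision=2,suppress=True)
f,c,o=look('wrist','w4');np.savez('w4.npz',K=c[0],R=c[1],C=c[2],f=f);print(o['ee_pos'],o['moment'])
t=np.radians(-77.8);p=o['ee_pos'];U=np.array([np.cos(t),np.sin(t),0]);V=np.array([-U[1],U[0],0]);print("seat u,v",p@U,p@V)
tgt=p+120*U-4.5*V;print(togo(tgt,t,o), tgt)
cv2.imwrite("pics/w4c.png",cv2.resize(f[100:290,0:440,::-1],None,fx=1.8,fy=1.8,interpolation=cv2.INTER_CUBIC))
E
```

```text
t: 7.0
ee_pos: [445.4, -212.1, 132.8]
orientation: [-0.332, 3.119, -0.014]
ft_force: [-1.2, -24.8, -1.7]
width: 15.8
grasp_force: 30.0
[ 445.42 -212.08  132.76] [-4.3   0.46 -0.03]
seat u,v 301.4180458005051 390.53832638831426
(array([   4.4, -120. ,    1.1]), np.float64(-0.0007428462256395818)) [ 466.38 -330.32  132.76]
```

View pics/w4c.png

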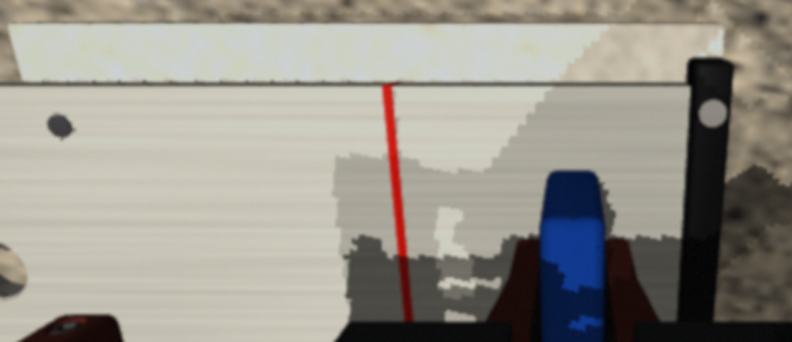

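The plate's rear edge (column 690) is flush and parallel against the stop, and the force there is about 25 N, so it is seated. Now I slide it outward.

```bash
python3 -m inch '[[[0,-5,0,0,0,0,0],[0,-12,0,0,0,0,0],[1,-20,0,0,0,0,0],[1,-28,0,0,0,0,0],[2,-36,0,0,0,0,0],[2,-44,0,0,0,0,0],[3,-52,0,0,0,0,0],[3,-60,0,0,0,0,0],[4,-68,0,0,0,0,0],[4,-76,0,0,0,0,0],[4,-84,0,0,0,0,0],[4,-92,0,0,0,0,0],[4,-98,0,0,0,0,0],[4,-104,0,0,0,0,0],[4,-110,0,0,0,0,0],[4,-115,0,0,0,0,0],[4,-118,0,0,0,0,0],[4,-118,0,0,0,0,0],[4,-118,0,0,0,0,0]]]'
python3 - <<'E'
from h import *
np.set_printoptions(precision=2,suppress=True)
f,c,o=look('wrist','w5');np.savez('w5.npz',K=c[0],R=c[1],C=c[2],f=f);print(o['ee_pos'],o['moment'])
t=np.radians(-77.8);p=o['ee_pos'];U=np.array([np.cos(t),np.sin(t),0]);V=np.array([-U[1],U[0],0]);print("travel",p@U-301.3,p@V-390.5, togo(p,t,o))
s,cs,_=look('side');y0,y1,x0,x1=180,360,220,340
cv2.imwrite("pics/w5c.png",np.vstack([cv2.resize(f[100:290,100:540,::-1],(792,342)),cv2.resize(s[215:305,220:420,::-1],(792,250),interpolation=cv2.INTER_CUBIC)]))
E
```

```text
t: 8.95
ee_pos: [463.3, -321.0, 132.6]
orientation: [0.329, -3.123, -0.007]
ft_force: [-4.4, 14.2, 18.2]
width: 16.1
grasp_force: 30.0
[ 463.29 -320.98  132.56] [1.91 0.2  0.13]
travel 110.33726134020412 -5.50226543389789 (array([0., 0., 0.]), np.float64(-0.00286420152985567))
```

View pics/w5c.png

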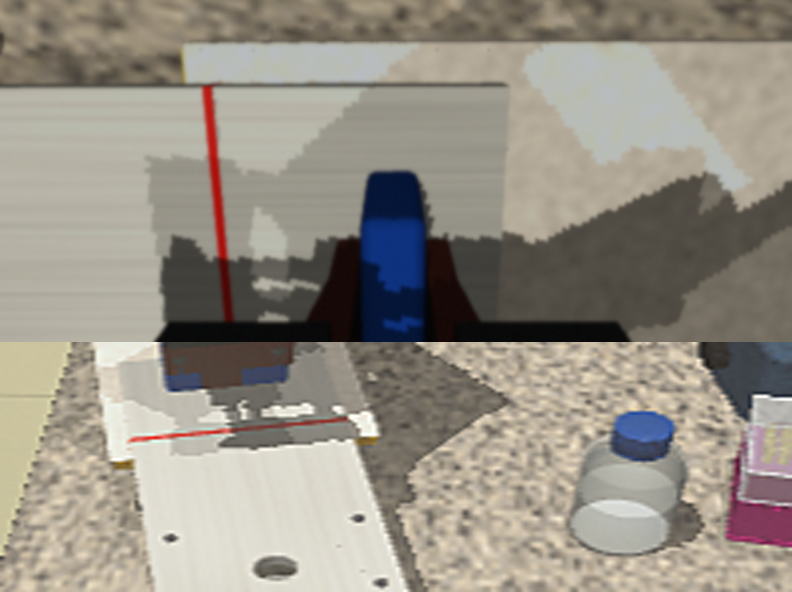

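The line (column 208) is still about 10 mm inside the yellow edge (column 184), which agrees with the 110.3 mm travelled. The side view shows the plate level and the hole clear.

```bash
python3 -m inch '[[[0,-3,0,0,0,0,0],[0,-6,0,0,0,0,0],[0,-8,0,0,0,0,0],[0,-9.5,0,0,0,0,0],[0,-9.5,0,0,0,0,0],[0,-9.5,0,0,0,0,0],[0,-9.5,0,0,0,0,0]]]'
python3 - <<'E'
from h import *
np.set_printoptions(precision=2,suppress=True)
f,c,o=look('wrist','w6');print(o['ee_pos'],o['moment'])
t=np.radians(-77.8);p=o['ee_pos'];U=np.array([np.cos(t),np.sin(t),0]);V=np.array([-U[1],U[0],0]);print("travel",p@U-301.3,p@V-390.5)
T=R.from_rotvec(o['orientation']).as_matrix();print("tilt",T[:,2],togo(p,t,o)[1])
s,cs,_=look('side','s6')
cv2.imwrite("pics/w6c.png",np.vstack([cv2.resize(f[90:240,100:350,::-1],(600,300)),cv2.resize(s[225:345,220:340,::-1],(600,300),interpolation=cv2.INTER_CUBIC)]))
E
```

```text
t: 9.75
ee_pos: [465.2, -329.8, 132.6]
orientation: [0.329, -3.123, -0.008]
ft_force: [-3.2, 15.7, 19.5]
width: 15.9
grasp_force: 30.0
[ 465.23 -329.82  132.62] [2.47 0.12 0.15]
travel 119.38090594768266 -5.476655728832611
tilt [-0.    0.01 -1.  ] -0.0029389630807914457
```

View pics/w6c.png

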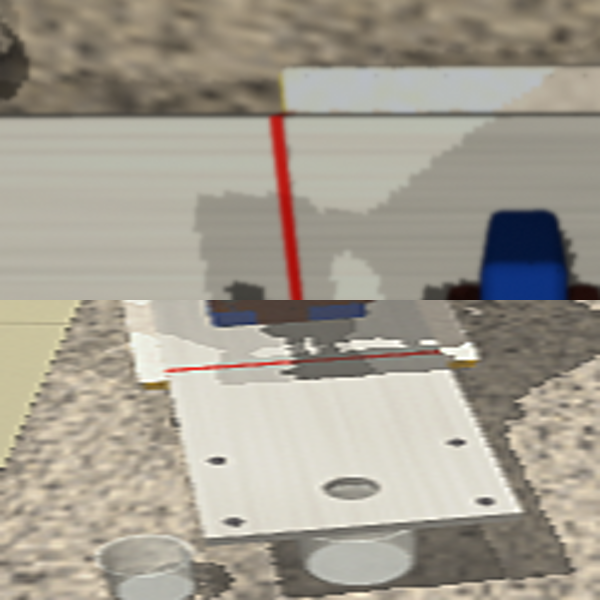

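Both views put the red line at about the yellow edge: wrist column 277 against 283, with 10 mm of height between them. The hole (352,488) is in front of the larger beaker. I'll convert this to millimetres.

```bash
python3 - <<'E'
from h import *
np.set_printoptions(precision=1,suppress=True)
f,c,o=look('wrist');s,cs,_=look('side')
t=np.radians(-77.8);U=np.array([np.cos(t),np.sin(t),0]);V=np.array([-U[1],U[0],0])
uv=lambda p:np.array([p@U,p@V])
w=lambda x,y,z:uv(onplane(c,(100+x/2.4,90+y/2),z))
q=lambda x,y,z:uv(onplane(cs,(220+x/5,225+(y-300)/2.5),z))
print("wrist line",w(278,117,105),"edge",w(283,110,95),w(283,68,95))
print("side line",q(168,371,105),q(440,351,105),"edge top",q(140,383,95),q(478,360,95))
print("hole",q(352,488,105),"beaker base",q(360,570,0),)
E
```

```text
wrist line [473.6 327.7] edge [475.4 327. ] [474.3 315.5]
side line [478.4 331.1] [477.  449.5] edge top [480.6 318.2] [481.4 465.6]
hole [613.6 389.9] beaker base [617.  389.7]
```

```bash
python3 -m inch '[[[0,-0.6,0,0,0,0,0],[0,-1.2,0,0,0,0,0],[0,-1.2,0,0,0,0,0],[0,-1.2,0,0,0,0,0],[0,-1.2,0,0,0,0,0],[0,-1.2,0,0,0,0,0]]]'
python3 - <<'E'
from h import *
o=status.get_obs();t=np.radians(-77.8);print(o['ee_pos']@np.array([np.cos(t),np.sin(t),0])-301.3, R.from_rotvec(o['orientation']).as_matrix()[:,2].round(4),abs(o['qvel']).max())
from workcell import ctrl; print(ctrl.close_job())
E
```

```text
t: 10.55
ee_pos: [465.4, -330.7, 132.6]
orientation: [0.329, -3.123, -0.009]
ft_force: [-4.3, 16.1, 20.9]
width: 15.7
grasp_force: 30.0
120.30813456423891 [-0.0021  0.0055 -1.    ] 0.0016374485661737285
the job is handed in; nothing more can be done
None
```

I pressed the plate squarely against the stop at about 25 N, slid it out 120.3 mm and handed the job in at 10.55 s still gripping it, level and with the red line within about 2.5 mm of the yellow edge and the hole about 4 mm from the beaker's middle by the cameras; the hand-in returned no verdict.

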